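# Slide the specimen carrier from the dryer into the reader

## Task

The flat blue slide carrier is sticking out of the slide dryer's slot. Press a fingertip on its black rubber pads to draw it completely out of the dryer and slide it, flat on the bench board and never lifted, into the slot of the white slide reader until it is fully home against the inner stop, then let go. The glass slides crack easily: never press on the carrier with more than 20 N, and do not disturb the things standing around.

Things in the scene. Friction and masses are not known exactly. Their poses are not given: they have to be found in the camera images.
- carrier_mid (a point): centre of the slide carrier's top face: a loose blue plate 150 (x) x 90 (y) x 3 mm, about 110 g, flat on the board, with three glass slides in the middle and a black rubber pad at each end; too wide to grip, too thin to pick up. Its +x end sticks out of the dryer by 75 to 90 mm at the start. The underside slides easily (friction about 0.15). Never load it with more than 20 N.
- pad_front (a point): centre of the top face of the rubber pad at the carrier's +x end, 57 mm from the carrier's centre; the pad is 32 (x) x 80 (y) mm and its top is 5 mm above the board (2 mm above the plate). Firm rubber that gives under about 1 mm in use, it grips a fingertip well (friction about 1). In reach at the start.
- pad_back (a point): centre of the top face of the same kind of pad at the carrier's -x end; inside the dryer at the start, and the one that stays outside when the carrier is home in the reader
- dryer: slide dryer, fixed, grey metal, orange line over its slot. Origin: middle of the slot's mouth, on the surface of the 4 mm grey bench board; +x points level out of the mouth, z up. Slot 95 mm wide, 8 mm high, over 70 mm deep, the board its floor. The front part round the slot is 140 mm wide, 30 mm high and reaches 86 mm back; behind it the housing, 190 mm wide, 120 mm high.
- reader: slide reader, fixed, white with a blue line over its slot, blue top and display; frame, slot and outer sizes as the dryer's, its mouth turned roughly to the dryer's. Two black guide wings, 10 mm high, flare out 29 mm from the mouth to 125 mm apart. Home: 70 mm of the carrier in the slot, so that the carrier's centre is 5 mm outside the mouth (x = +5 mm in this frame).
- reader_stop (a point): where the middle of the carrier's leading edge lies when home, 70 mm deep in the reader's slot, hidden by its roof. A sledge held by friction (about 5 N) meets the carrier 52 to 62 mm deep and must be pushed back by it to this hard stop; it stays there.
- tube_cup: small blue open cup, 34 mm across and 50 mm high, standing on the robot's side of the board; origin at the centre of its underside; leave alone
- stain: amber jar, 42 mm across and 75 mm high, beyond the board; origin at the centre of its underside; leave alone
- slip_box: yellow box, 45 x 60 x 22 mm, beyond the board; origin at the centre of its underside; leave alone
Mind the look-alikes: they are no part of the job. Several things look just like the part that bears carrier_mid: the one meant starts nearest to the robot's base.

How it is judged:
On the way:
1. the carrier is drawn completely out of the dryer's slot (x of carrier_mid in the frame of dryer above 0.075 m), for 0.1 s.
At the end, for the whole second after the job is handed in: The carrier lies flat and at rest in the reader's slot, within 3 mm of its hard stop (its centre no more than 8 mm outside the mouth) and in line with the slot, and the fingers are off it (x of carrier_mid in the frame of reader between -0.005 and 0.008 m and y of carrier_mid in the frame of reader between -0.008 and 0.008 m and angle between the x axis of carrier_mid and the x axis of reader, either way round below 0.1 rad and angle between carrier_mid's own z axis and vertical below 0.06 rad and linear speed of carrier below 0.01 m/s and contact force between the fingers and carrier below 0.1 N); the robot touches nothing.
It fails at once if the carrier is pressed with more than 20 N (contact force between the fingers and carrier above 20 N).
It fails at once if the carrier is lifted off the board (its centre more than 10 mm above its resting height) or tipped by more than 15 degrees (height (world z) of carrier_mid above 0.017 m or angle between carrier_mid's own z axis and vertical above 0.26 rad).
It fails at once if a bystander (cup, jar, yellow box) is moved by more than 15 mm (distance of any of tube_cup, stain, slip_box from where it was at the start of the episode above 0.015 m).
It also fails if it takes over 72 s, if anything falls off the work surface, if the arm or the gripper's body presses on something with over 40 N, if the wrist force passes 120 N, or if a joint passes its speed limit or range.

## Robot

A 6-joint arm with a two-finger parallel gripper is mounted at the origin on the work surface. World frame = base frame: x ahead of the robot, y to its left, z up, the work surface at z = 0. Lengths are in m, angles in rad, forces in N, time in s.
With the tool pointing down it reaches from about 0.425 to 0.925 m from the base axis. Payload 12.5 kg.
Tool frame: the origin (TCP) lies on the centre line of the jaws, within the pads' length; the fingertips stand 8 mm ahead of it and the grasp point (between the pads) lies 11 mm behind it; z points along the fingers, y is the line along which they close (so a half turn about z gives the same grasp; the last joint's range is limited). The gripper opens to 85 mm and grips with 20 to 120 N. Pads are 22 mm wide; open, the fingers measure 114 mm over their backs; the gripper's body (76 mm by 85 mm) begins 54 mm behind the grasp point. The pads swing forward as they close: fully open they stand 13 mm farther back than shut.
Start: joints at [-1.269, 0.491, 1.559, -0, 1.092, -0.106], TCP at [0.248, -0.574, 0.239] pointing down, gripper open.
Joint ranges: [-3.1, 3.1], [-0.84, 2.19], [0.05, 2.79], [-1.13, 4.28], [0.06, 2.93], [-2.69, 2.69]. Speed limits (rad/s): [2.22, 2.22, 2.79, 3.14, 3.14, 3.14].

## Interface

Orientations are given as a unit quaternion [x, y, z, w].
In Python, from station import sensors, imaging, job gives the robot as it stands.
- The arm moves only by the tool move_arm, never from a script. Its argument "increments" is a list of rows, each a list of 7 numbers: the shift along the tool's x, y, z in cm, then the turn, a rotation vector about the tool's x, y, z in degrees, then the closure, from -1 (fully open) to 1 (shut). In form: [[dx, dy, dz, rx, ry, rz, fingers], ...]. A call has 1 to 8 rows; each row is the pose to reach, as a shift and turn from the pose commanded when the call began, along the tool's axes at that moment; what a row does not reach only later rows make up. A row lasts 1/10 s, in which the tool goes at most 50 mm and 8.59 degrees, less where a joint would pass 70% of its speed; a pose out of reach is approached as far as the arm can. A call with a gripper value outside its range is refused whole. The fingers move at their own pace and stop on an object; "squeeze" is the grip in N (left out, the last holds). Time passes only in rows, so rows that repeat a pose let the fingers close. It gives the time, the measured TCP pose, the force, the opening and the grip force at its end, in the units of the state.
- sensors.get_state(): the state, without advancing time (a new reading comes with each control period).
- imaging.capture(name): name is "side" or "top"; returns a dict with "img" (400x640x3 uint8, blue, green, red), "camera_matrix" (3x3 intrinsics, pixels), "rvec" (rotation vector, rad) and "tvec" (3), from world to camera coordinates, as OpenCV has them. Camera axes: x right, y down, z forward; pixel columns grow to the right and rows downward; lengths in m; the calibration is good to about 2 mm. A picture is of the moment at which its call begins. There is no depth.
- job.job_done(): hands the job in; it is judged then, once.
The state is a dict: "time_s": time; "qpos": joint angles; "dq": joint speeds; "tau": joint torques, N m; "tcp_pos": TCP position; "tool_rot": TCP orientation; "contact_force": force on the tool from outside, world axes, zero at the start; "wrist_torque": the same for the moment, N m; "grip_width": finger opening in m; "finger_force": force on a finger pad.
Only numpy, scipy, OpenCV 4.12 (cv2) and the standard library are available. Lean on these libraries where they do the work, as an engineer would, in place of code of your own. Each camera call takes 0.05 s, during which the arm holds its last target. There are 200 camera calls.

## Working session

There is one attempt and no reset: what is moved stays moved. The work goes in short steps, Python scripts to look and compute and a tool call to move; the robot and the scene stay as the last step left them, time stands still between calls to the robot, and variables do not carry over. Pictures are saved under pics/ and viewed, at most 10 in all, crops included, and the job is handed in when it is done.

Besides the shell and the picture viewer there is one more tool, called by a JSON object that holds its "op" and its "data". move_arm: Moves the arm, as the interface text tells. Its arguments: {"type":"object","properties":{"increments":{"type":"array"},"squeeze":{"type":"number"}},"required":["increments"]}

```bash
mkdir -p pics; python3 - <<'E'
from station import sensors, imaging
import cv2,numpy as np
s=sensors.get_state();print(s)
for n in("top","side"):
    c=imaging.capture(n);cv2.imwrite(f"pics/{n}0.png",c["img"]);np.savez(f"pics/{n}0.npz",**c);print(n,c["camera_matrix"],c["rvec"],c["tvec"])
E
```

```text
{'time_s': 0.0, 'qpos': array([-1.26864009e+00,  4.91542463e-01,  1.55945192e+00,  1.99941908e-05,
        1.09167046e+00, -1.05587500e-01]), 'dq': array([-0.00131658,  0.00049652,  0.00035782, -0.00115495,  0.00012386,
       -0.0007819 ]), 'tau': array([ 1.99510883e-03, -6.18437433e+01, -2.61594594e+01, -1.95806984e-05,
        3.97290903e-03,  2.85781647e-05]), 'tcp_pos': array([ 0.2478059, -0.5735449,  0.2387375]), 'tool_rot': array([ 9.79290805e-01,  2.02457975e-01, -4.37787429e-05, -5.34377082e-04]), 'contact_force': array([-0.25622205, -1.12003817,  0.5443838 ]), 'wrist_torque': array([ 0.03644488, -0.03580538, -0.04909018]), 'finger_force': 0.0, 'grip_width': 0.08534656033815001}
top [[388.0863052    0.         324.76923411]
 [  0.         388.0863052  204.60323745]
 [  0.           0.           1.        ]] [ 2.18541853 -2.0154756   0.21017345] [0.11223892 0.59650887 1.00229934]
side [[509.56645681   0.         322.13664876]
 [  0.         509.56645681 201.60012358]
 [  0.           0.           1.        ]] [ 0.42326478 -2.76651223  1.10519181] [0.60011796 0.03297703 1.23430417]
```

View pics/top0.png

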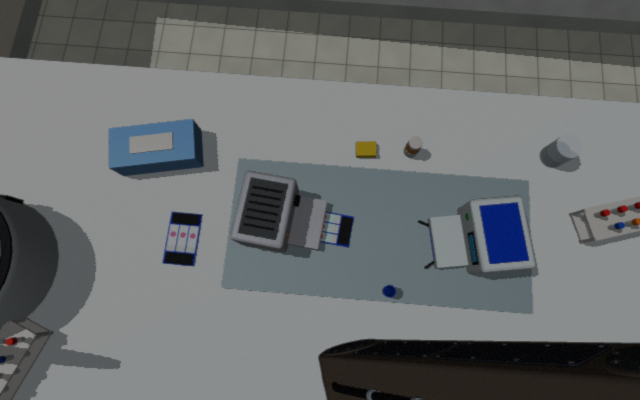

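View pics/side0.png

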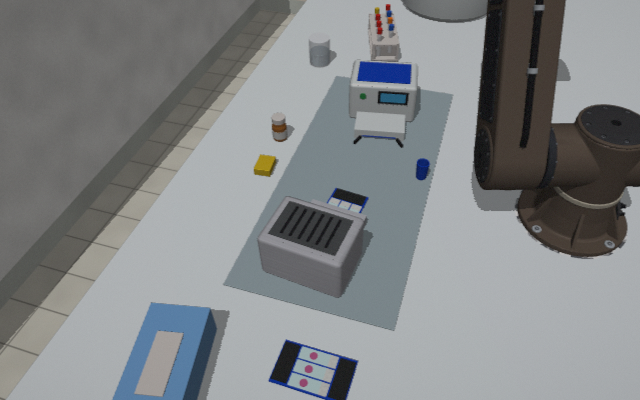

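The top view shows the carrier sticking out of the dryer at about (340,230), with a loose look-alike on the bench at (183,239). The reader mouth is at (430,243), the cup at (389,291), the jar at (413,147) and the yellow box at (366,149). The carrier in the slot fits the description. I'll check it in an enlarged crop and compare distances from the base.

```bash
cat > h.py <<'E'
import cv2,numpy as np
def ray(c,uv,z):
    R=cv2.Rodrigues(c["rvec"])[0];o=-R.T@np.ravel(c["tvec"])
    p=cv2.undistortPoints(np.float64(uv).reshape(-1,1,2),c["camera_matrix"],None)[:,0]
    d=np.c_[p,np.ones(len(p))]@R
    return o+d*((z-o[2])/d[:,2:])
def proj(c,P): return cv2.projectPoints(np.float64(P).reshape(-1,1,3),c["rvec"],c["tvec"],c["camera_matrix"],None)[0][:,0]
E
python3 - <<'E'
from h import *
for n in("top","side"):
    c=dict(np.load(f"pics/{n}0.npz"))
    R=cv2.Rodrigues(c["rvec"])[0];print(n,-R.T@c["tvec"].ravel(),proj(c,[[0,0,0],[.6,0,0],[.6,.2,0]]).round())
c=dict(np.load("pics/top0.npz"))
print(ray(c,[[340,230],[183,239],[430,243],[325,225],[389,291],[413,147],[366,149]],.005).round(3))
t=c["img"][165:305,285:475];cv2.imwrite("pics/tc.png",cv2.resize(t,None,fx=4,fy=4,interpolation=cv2.INTER_CUBIC))
s=np.load("pics/side0.npz")["img"][90:230,250:440];cv2.imwrite("pics/sc.png",cv2.resize(s,None,fx=4,fy=4,interpolation=cv2.INTER_CUBIC))
E
```

```text
top [0.36005428 0.13554447 1.10680305] [[368. 436.]
 [380. 209.]
 [312. 203.]]
side [0.30110784 0.96788162 0.9258915 ] [[570. 215.]
 [333. 167.]
 [309. 221.]]
[[ 0.528  0.112  0.005]
 [ 0.466  0.557  0.005]
 [ 0.511 -0.146  0.005]
 [ 0.539  0.156  0.005]
 [ 0.369 -0.036  0.005]
 [ 0.796 -0.088  0.005]
 [ 0.778  0.052  0.005]]
```

View pics/tc.png

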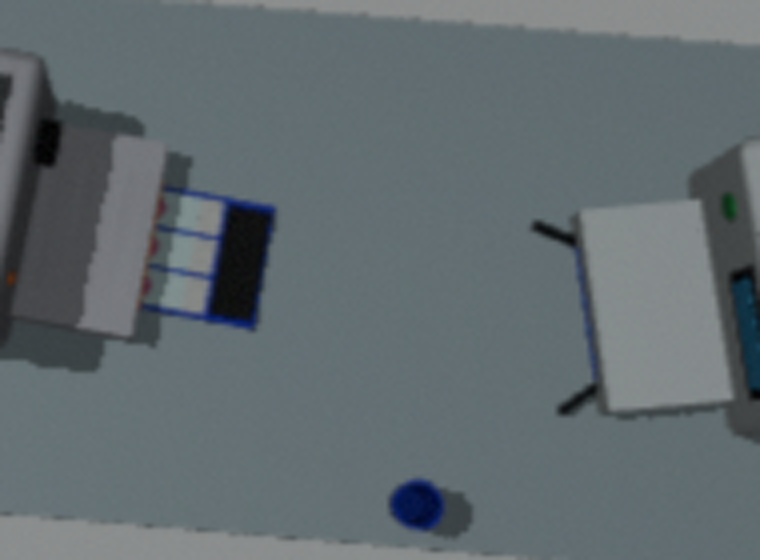

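View pics/sc.png

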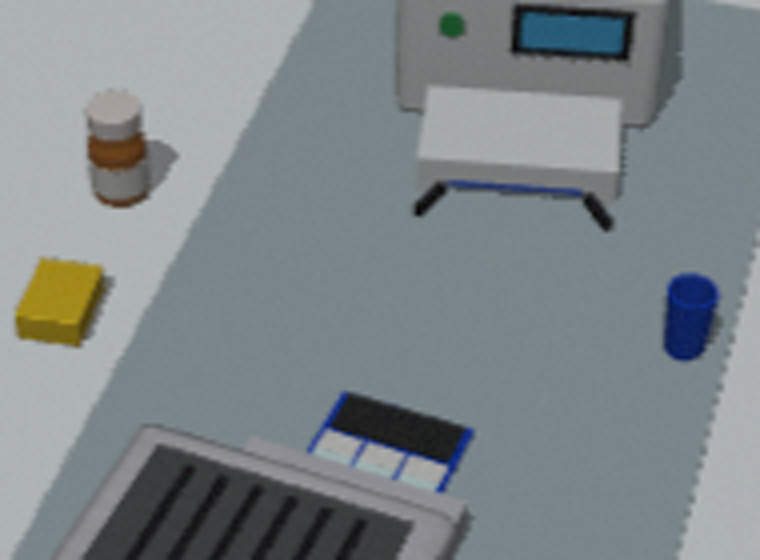

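Crop: in the dryer, the carrier's front corners are at crop (275,206) and (256,329), with its pad fully visible. The reader's roof front edge runs (577,213)–(604,412), and the wing tips are at (533,226) and (562,411). There are two candidates: (340,230) in the dryer, about 0.54 m from the base, and (183,239), about 0.73 m from it. The one in the slot is nearest, so that's the one meant. Next I'll measure it.

```bash
python3 - <<'E'
from h import *
T=dict(np.load("pics/top0.npz"));S=dict(np.load("pics/side0.npz"))
ft=lambda a:(np.array(a,float)+.5)/4-.5+[285,165]
fs=lambda a:(np.array(a,float)+.5)/4-.5+[250,90]
def show(n,P):
    d=P[1]-P[0];print(n,P[:,:2].round(4).tolist(),"mid",P[:,:2].mean(0).round(4),"len",np.hypot(*d[:2]).round(4),"normal ang",np.degrees(np.arctan2(d[1],d[0])).round(1))
show("car T",ray(T,ft([[276,205],[256,330]]),.007)); show("car S",ray(S,fs([[345,392],[474,430]]),.007))
show("dry T",ray(T,ft([[167,143],[131,338]]),.034))
show("rd T",ray(T,ft([[577,213],[604,413]]),.034)); show("rd S",ray(S,fs([[418,160],[617,170]]),.034))
show("rd back T",ray(T,ft([[700,201],[733,400]]),.034))
show("wing T",ray(T,ft([[534,225],[561,411]]),.012))
show("wing S",ray(S,fs([[418,211],[608,226]]),.006))
# pad blobs
for n,c,(u0,v0,u1,v1) in(("T",T,(330,210,360,250)),("S",S,(325,185,372,210))):
    m=np.uint8(c["img"].max(2)<60); k=np.zeros_like(m);k[v0:v1,u0:u1]=m[v0:v1,u0:u1]
    ct=max(cv2.findContours(k,0,2)[0],key=cv2.contourArea)
    M=cv2.moments(k,True);ce=(M["m10"]/M["m00"],M["m01"]/M["m00"])
    b=cv2.minAreaRect(ray(c,ct[:,0],.009)[:,:2].astype(np.float32)*1000)
    print("pad",n,ce,k.sum(),ray(c,[ce],.009).round(4),b)
E
```

```text
car T [[0.5715, 0.0758], [0.4805, 0.084]] mid [0.526  0.0799] len 0.0913 normal ang 174.8
car S [[0.5679, 0.0791], [0.4807, 0.0883]] mid [0.5243 0.0837] len 0.0878 normal ang 174.0
dry T [[0.6047, 0.1572], [0.4651, 0.1709]] mid [0.5349 0.1641] len 0.1403 normal ang 174.4
rd T [[0.5775, -0.1333], [0.4403, -0.155]] mid [ 0.5089 -0.1441] len 0.1389 normal ang -171.0
rd S [[0.5777, -0.13], [0.4427, -0.1583]] mid [ 0.5102 -0.1442] len 0.1379 normal ang -168.1
rd back T [[0.593, -0.219], [0.4562, -0.2425]] mid [ 0.5246 -0.2307] len 0.1388 normal ang -170.2
wing T [[0.5708, -0.1084], [0.4409, -0.1312]] mid [ 0.5058 -0.1198] len 0.1319 normal ang -170.1
wing S [[0.5712, -0.1093], [0.4407, -0.1311]] mid [ 0.506  -0.1202] len 0.1323 normal ang -170.5
pad T (344.75666666666666, 230.43333333333334) 300 [[0.5269 0.0984 0.009 ]] ((527.1506958007812, 98.44625091552734), (31.34891700744629, 79.71159362792969), 83.02293395996094)
pad S (349.02135231316726, 196.50533807829183) 281 [[0.5266 0.1019 0.009 ]] ((526.681396484375, 101.65422821044922), (31.4722900390625, 78.18353271484375), 84.07044982910156)
```

Measured: pad_front is at about (0.527, 0.100) and the carrier's x axis points along −96°. The reader mouth is at about (0.5095, −0.144), and its slot runs inward along −80°. I'll go over the front pad with tool x at 84° and the fingers about 30 mm apart, so two contact points hold the yaw.

{"op": "move_arm", "data": {"increments": [[52.3, -50.8, 0, 0, 0, -60.6, 0.3], [52.3, -50.8, 0, 0, 0, -60.6, 0.3], [52.3, -50.8, 0, 0, 0, -60.6, 0.3], [52.3, -50.8, 0, 0, 0, -60.6, 0.3], [52.3, -50.8, 0, 0, 0, -60.6, 0.3], [52.3, -50.8, 0, 0, 0, -60.6, 0.3], [52.3, -50.8, 0, 0, 0, -60.6, 0.3], [52.3, -50.8, 0, 0, 0, -60.6, 0.3]], "squeeze": 20}}

```text
time_s: 0.9
tcp_pos: [0.401, -0.2022, 0.2393]
tool_rot: [0.742, 0.671, -0.0, 0.0]
contact_force: [0.5, -0.0, -0.1]
grip_width: 0.03
finger_force: 0.0
```

```bash
cat > st.py <<'E'
from station import sensors
import numpy as np,sys
from scipy.spatial.transform import Rotation as R
np.set_printoptions(suppress=True,precision=4)
s=sensors.get_state();M=R.from_quat(s["tool_rot"]).as_matrix()
yaw=np.degrees(np.arctan2(M[1,0],M[0,0]))
print(s["time_s"],s["tcp_pos"],"yaw",yaw.round(2),"F",s["contact_force"],"w",s["grip_width"],"z",M[:,2])
if len(sys.argv)>4:
    g=np.array(sys.argv[1:4],float);ty=float(sys.argv[4]);print("cm",M.T@(g-s["tcp_pos"])*100,"rz",yaw-ty)
E
python3 st.py .527 .1 .06 84
```

```text
0.9 [ 0.401  -0.2022  0.2393] yaw 84.26 F [ 0.4766 -0.0478 -0.0691] w 0.029999821404247468 z [ 0.0001 -0.0001 -1.    ]
cm [31.3309  9.5086 17.9284] rz 0.2562262439175953
```

{"op": "move_arm", "data": {"increments": [[15, 4.5, 0, 0, 0, 0.2, 0.3], [31.3, 9.5, 0, 0, 0, 0.2, 0.3], [31.3, 9.5, 2, 0, 0, 0.2, 0.3], [31.3, 9.5, 6, 0, 0, 0.2, 0.3], [31.3, 9.5, 12, 0, 0, 0.2, 0.3], [31.3, 9.5, 18, 0, 0, 0.2, 0.3], [31.3, 9.5, 18, 0, 0, 0.2, 0.3], [31.3, 9.5, 18, 0, 0, 0.2, 0.3]]}}

```text
time_s: 1.7
tcp_pos: [0.5265, 0.0942, 0.0643]
tool_rot: [0.744, 0.668, 0.0, 0.0]
contact_force: [0.3, -0.3, -0.3]
grip_width: 0.0297
finger_force: 0.0
```

```bash
python3 st.py .527 .1 .06 84
```

```text
1.7 [0.5265 0.0942 0.0643] yaw 83.79 F [ 0.3337 -0.2639 -0.2748] w 0.02969555020836657 z [ 0.0002 -0.0001 -1.    ]
cm [ 0.5813 -0.0137  0.4306] rz -0.21297569790640125
```

{"op": "move_arm", "data": {"increments": [[0.0, 0, 0, 0, 0, 0, 0.3], [0, 0, 2, 0, 0, 0, 0.3], [0, 0, 3.4, 0, 0, 0, 0.3], [0, 0, 3.6, 0, 0, 0, 0.3], [0, 0, 3.6, 0, 0, 0, 0.3], [0, 0, 3.6, 0, 0, 0, 0.3]]}}

```text
time_s: 2.3
tcp_pos: [0.5267, 0.0926, 0.031]
tool_rot: [0.745, 0.668, 0.0, 0.0]
contact_force: [0.3, 0.0, -0.1]
grip_width: 0.0299
finger_force: 0.0
```

```bash
python3 st.py .527 .1 .02 84; python3 - <<'E'
from station import imaging
import cv2
c=imaging.capture("side");cv2.imwrite("pics/s1.png",cv2.resize(c["img"][110:260,250:450],None,fx=4,fy=4,interpolation=cv2.INTER_CUBIC))
E
```

```text
2.3 [0.5267 0.0926 0.031 ] yaw 83.75 F [ 0.2827  0.0007 -0.1074] w 0.029853122441735557 z [ 0.0013 -0.0001 -1.    ]
cm [ 0.7366 -0.0556  1.1024] rz -0.24945216032028839
```

View pics/s1.png

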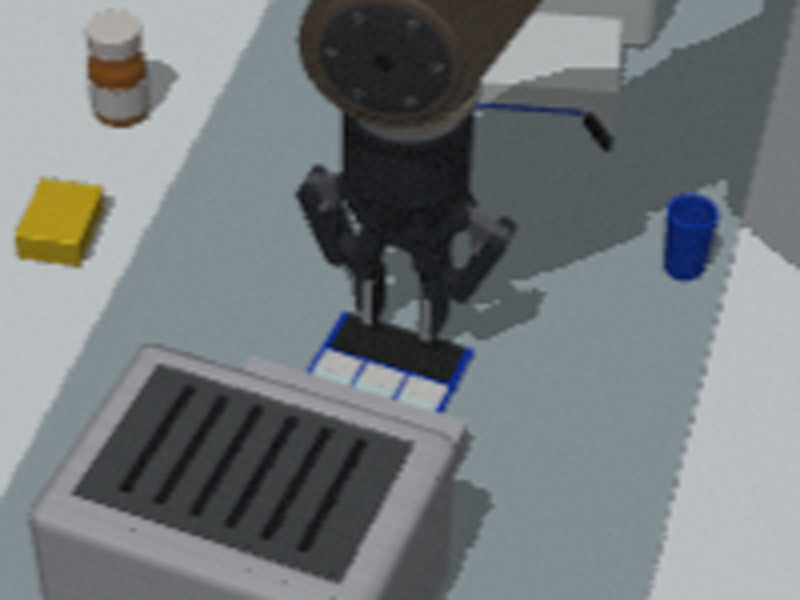

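The picture shows the two fingertips above the black pad, around (370,315) and (430,335) and slightly toward its front edge. I'll shift 7 mm toward the dryer and go down in small steps.

{"op": "move_arm", "data": {"increments": [[0.7, 0, 0, 0, 0, -0.2, 0.3], [0.7, 0, 0.5, 0, 0, -0.2, 0.3], [0.7, 0, 0.8, 0, 0, -0.2, 0.3], [0.7, 0, 0.9, 0, 0, -0.2, 0.3], [0.7, 0, 0.9, 0, 0, -0.2, 0.3]]}}

```text
time_s: 2.85
tcp_pos: [0.527, 0.0998, 0.0207]
tool_rot: [0.743, 0.669, -0.0, -0.0]
contact_force: [0.9, -0.2, -0.8]
grip_width: 0.0298
finger_force: 0.0
```

```bash
python3 st.py .527 .1 .012 84
```

```text
2.85 [0.527  0.0998 0.0207] yaw 83.96 F [ 0.8746 -0.2399 -0.8146] w 0.02977085251294314 z [-0.0006 -0.0001 -1.    ]
cm [0.0228 0.0019 0.8676] rz -0.037196714549708076
```

{"op": "move_arm", "data": {"increments": [[0, 0, 0.1, 0, 0, 0, 0.3], [0, 0, 0.2, 0, 0, 0, 0.3], [0, 0, 0.3, 0, 0, 0, 0.3], [0, 0, 0.3, 0, 0, 0, 0.3]]}}

```text
time_s: 3.25
tcp_pos: [0.527, 0.0998, 0.0179]
tool_rot: [0.743, 0.669, -0.0, -0.0]
contact_force: [0.2, 0.1, -0.9]
grip_width: 0.03
finger_force: 0.0
```

{"op": "move_arm", "data": {"increments": [[0, 0, 0.05, 0, 0, 0, 0.3], [0, 0, 0.1, 0, 0, 0, 0.3], [0, 0, 0.1, 0, 0, 0, 0.3], [0, 0, 0.1, 0, 0, 0, 0.3]]}}

```text
time_s: 3.65
tcp_pos: [0.5271, 0.0998, 0.017]
tool_rot: [0.743, 0.669, -0.0, 0.0]
contact_force: [-0.3, 0.8, -1.3]
grip_width: 0.0297
finger_force: 0.0
```

{"op": "move_arm", "data": {"increments": [[0, 0, 0.03, 0, 0, 0, 0.3], [0, 0, 0.06, 0, 0, 0, 0.3], [0, 0, 0.06, 0, 0, 0, 0.3]]}}

```text
time_s: 3.95
tcp_pos: [0.5272, 0.0998, 0.0166]
tool_rot: [0.743, 0.669, 0.0, 0.0]
contact_force: [-0.7, 0.2, 4.7]
grip_width: 0.0301
finger_force: 2.2
```

{"op": "move_arm", "data": {"increments": [[0, 0, 0.02, 0, 0, 0, 0.3], [0, 0, 0.04, 0, 0, 0, 0.3], [0, 0, 0.04, 0, 0, 0, 0.3]]}}

```text
time_s: 4.25
tcp_pos: [0.5273, 0.0998, 0.0166]
tool_rot: [0.743, 0.669, 0.0, 0.0]
contact_force: [-2.1, 0.3, 9.8]
grip_width: 0.0298
finger_force: 4.9
```

{"op": "move_arm", "data": {"increments": [[0, 0, 0.02, 0, 0, 0, 0.3], [0, 0, 0.04, 0, 0, 0, 0.3], [0, 0, 0.04, 0, 0, 0, 0.3]]}}

```text
time_s: 4.55
tcp_pos: [0.5274, 0.0998, 0.0165]
tool_rot: [0.743, 0.669, 0.0, 0.0]
contact_force: [-2.1, -1.2, 15.2]
grip_width: 0.0301
finger_force: 7.4
```

15 N is too close to the limit, so I'll back off a little and start drawing along −x.

{"op": "move_arm", "data": {"increments": [[0, 0, -0.04, 0, 0, 0, 0.3], [-0.1, 0, -0.04, 0, 0, 0, 0.3], [-0.4, 0, -0.04, 0, 0, 0, 0.3], [-0.8, 0, -0.04, 0, 0, 0, 0.3], [-1.2, 0, -0.04, 0, 0, 0, 0.3], [-1.6, 0, -0.04, 0, 0, 0, 0.3], [-2.0, 0, -0.04, 0, 0, 0, 0.3]]}}

```text
time_s: 5.25
tcp_pos: [0.5256, 0.0799, 0.0166]
tool_rot: [0.743, 0.669, 0.001, 0.001]
contact_force: [0.5, 1.9, 8.8]
grip_width: 0.03
finger_force: 4.3
```

{"op": "move_arm", "data": {"increments": [[-0.4, 0, 0, 0, 0, 0, 0.3], [-0.9, 0, 0, 0, 0, 0, 0.3], [-1.4, 0, 0, 0, 0, 0, 0.3], [-1.9, 0, 0, 0, 0, 0, 0.3], [-2.4, 0, 0, 0, 0, 0, 0.3], [-2.9, 0, 0, 0, 0, 0, 0.3], [-3.4, 0, 0, 0, 0, 0, 0.3], [-3.8, 0, 0, 0, 0, 0, 0.3]]}}

```text
time_s: 6.05
tcp_pos: [0.5215, 0.042, 0.0166]
tool_rot: [0.743, 0.669, 0.001, 0.001]
contact_force: [-0.4, 1.9, 8.1]
grip_width: 0.03
finger_force: 4.4
```

```bash
python3 st.py .5057 -.1223 .0166 100; python3 - <<'E'
from h import *
from station import imaging
c=imaging.capture("top");np.savez("pics/t2.npz",**c);cv2.imwrite("pics/t2.png",cv2.resize(c["img"][165:305,285:475],None,fx=4,fy=4,interpolation=cv2.INTER_CUBIC))
E
```

```text
6.05 [0.5215 0.042  0.0166] yaw 83.96 F [-0.3597  1.9065  8.0609] w 0.03001861021107203 z [ 0.0017 -0.0001 -1.    ]
cm [-16.5059   0.1537  -0.0027] rz -16.043273930673223
```

View pics/t2.png

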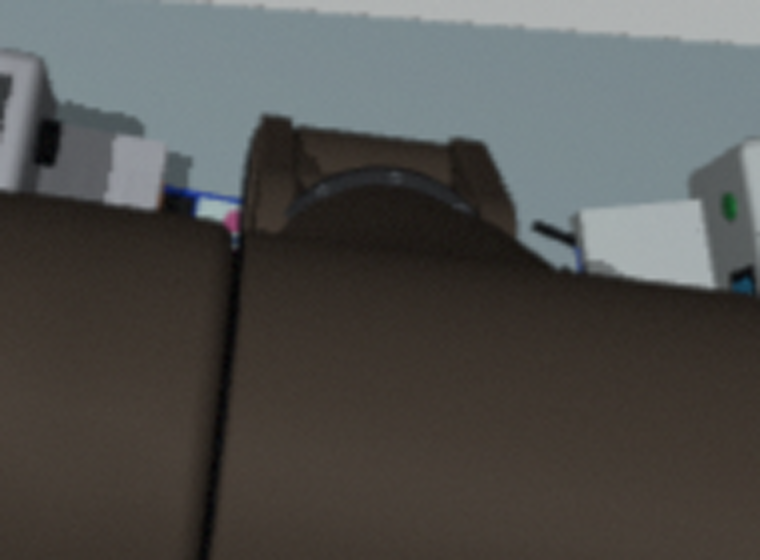

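The carrier is following: its back pad is just coming out of the dryer mouth at crop (180,200). I'll keep drawing it straight until it is clear.

{"op": "move_arm", "data": {"increments": [[-0.4, 0, 0, 0, 0, 0, 0.3], [-0.9, 0, 0, 0, 0, 0, 0.3], [-1.4, 0, 0, 0, 0, 0, 0.3], [-1.9, 0, 0, 0, 0, 0, 0.3], [-2.4, 0, 0, 0, 0, 0, 0.3], [-2.9, 0, 0, 0, 0, 0, 0.3], [-3.4, 0, 0, 0, 0, 0, 0.3], [-3.8, 0, 0, 0, 0, 0, 0.3]]}}

```text
time_s: 6.9
tcp_pos: [0.5176, 0.0042, 0.0166]
tool_rot: [0.743, 0.669, 0.001, 0.001]
contact_force: [-0.1, 1.8, 8.9]
grip_width: 0.0301
finger_force: 4.5
```

```bash
python3 st.py .5057 -.1223 .0166 100
```

```text
6.9 [0.5176 0.0042 0.0166] yaw 83.96 F [-0.0875  1.7901  8.9047] w 0.03012798161691941 z [ 0.0018 -0.0002 -1.    ]
cm [-12.701    0.1487   0.0015] rz -16.042915794024452
```

{"op": "move_arm", "data": {"increments": [[-0.4, 0, 0, 0, 0, -0.5, 0.3], [-1.0, 0, 0, 0, 0, -1.5, 0.3], [-1.7, 0, 0, 0, 0, -2.5, 0.3], [-2.4, 0, 0, 0, 0, -4, 0.3], [-3.1, 0, 0, 0, 0, -5, 0.3], [-3.8, 0, 0, 0, 0, -6, 0.3], [-4.4, 0, 0, 0, 0, -7, 0.3], [-5.0, 0.05, 0, 0, 0, -8, 0.3]]}}

```text
time_s: 7.7
tcp_pos: [0.5127, -0.0457, 0.0166]
tool_rot: [0.695, 0.719, 0.0, 0.001]
contact_force: [0.1, 1.2, 8.6]
grip_width: 0.0298
finger_force: 4.5
```

```bash
python3 st.py .5057 -.1223 .0166 100
```

```text
7.7 [ 0.5127 -0.0457  0.0166] yaw 92.0 F [0.0871 1.1603 8.5536] w 0.02984162897638996 z [ 0.0015 -0.0003 -1.    ]
cm [-7.6342 -0.97    0.0014] rz -7.9966846885154865
```

{"op": "move_arm", "data": {"increments": [[-0.5, -0.1, 0, 0, 0, -0.5, 0.3], [-1.3, -0.2, 0, 0, 0, -1.5, 0.3], [-2.2, -0.4, 0, 0, 0, -2.5, 0.3], [-3.1, -0.5, 0, 0, 0, -4, 0.3], [-4.0, -0.7, 0, 0, 0, -5, 0.3], [-4.9, -0.8, 0, 0, 0, -6, 0.3], [-5.8, -1.0, 0, 0, 0, -7, 0.3], [-6.6, -1.1, 0, 0, 0, -8, 0.3]]}}

```text
time_s: 8.5
tcp_pos: [0.5039, -0.1122, 0.0166]
tool_rot: [0.643, 0.766, 0.0, 0.001]
contact_force: [0.2, 1.9, 8.8]
grip_width: 0.0301
finger_force: 4.5
```

```bash
python3 st.py .5057 -.1223 .0166 100; python3 - <<'E'
from h import *
from station import imaging
for n in("top","side"):
    c=imaging.capture(n);np.savez(f"pics/{n}3.npz",**c)
    i=c["img"][165:305,285:475] if n=="top" else c["img"][90:230,250:440]
    cv2.imwrite(f"pics/{n}3.png",i)
a=cv2.imread("pics/top3.png");b=cv2.imread("pics/side3.png")
cv2.imwrite("pics/both3.png",cv2.resize(np.vstack([a,b]),None,fx=2.1,fy=2.1,interpolation=cv2.INTER_CUBIC))
E
```

```text
8.5 [ 0.5039 -0.1122  0.0166] yaw 100.0 F [0.1705 1.9111 8.8167] w 0.030069825993225597 z [ 0.0014 -0.0005 -1.    ]
cm [-1.0278  0.0021 -0.0006] rz -0.0001778746757565841
```

View pics/both3.png

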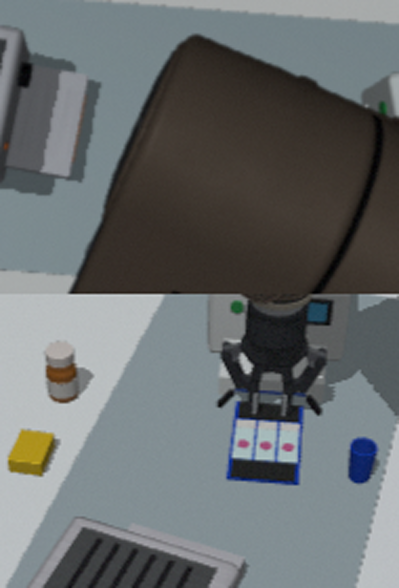

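The side view shows the carrier flat and clear of the dryer. Its leading end is between the guide wings and its back pad is near (263,470). I'll measure the pose from the back pad.

```bash
cat > bp.py <<'E'
from h import *
def meas(c,box,mx=60,z=.009):
    u0,v0,u1,v1=box;m=np.uint8(c["img"].max(2)<mx); k=np.zeros_like(m);k[v0:v1,u0:u1]=m[v0:v1,u0:u1]
    k=cv2.morphologyEx(k,cv2.MORPH_OPEN,np.ones((2,2)))
    ct=max(cv2.findContours(k,0,2)[0],key=cv2.contourArea)
    b=cv2.minAreaRect(ray(c,ct[:,0],z)[:,:2].astype(np.float32)*1000)
    P=cv2.boxPoints(b);P=P[np.argsort(P[:,0])];d=P[2:].mean(0)-P[:2].mean(0)
    print("pad ctr",b[0],b[1],"in dir",np.degrees(np.arctan2(d[1],d[0]))-90)
    return np.array(b[0])/1000
if __name__=="__main__":
    c=dict(np.load("pics/side3.npz"));p=meas(c,(355,168,396,186))
    a=np.radians(-80);i=np.array([np.cos(a),np.sin(a)]);n=np.array([-i[1],i[0]]);d=p-[.5095,-.144]
    print("rel mouth: in",d@i,"lat",d@n,"TCP lat",(np.array([.5039,-.1122])-[.5095,-.144])@n)
E
python3 bp.py
```

```text
pad ctr (481.8244323730469, 4.829368591308594) (75.67859649658203, 30.813886642456055) in dir -79.233986
rel mouth: in -0.15137412794895058 lat -0.0014111649288364209 TCP lat 7.088632940081967e-06
```

{"op": "move_arm", "data": {"increments": [[-0.3, 0, 0, 0, 0, 0, 0.3], [-0.7, 0, 0, 0, 0, 0, 0.3], [-1.1, 0, 0, 0, 0, 0, 0.3], [-1.4, 0, 0, 0, 0, 0, 0.3], [-1.4, 0, 0, 0, 0, 0, 0.3], [-1.4, 0, -0.2, 0, 0, 0, 0.3], [-1.4, 0, -1.5, 0, 0, 0, 0.3], [-1.4, 0, -3, 0, 0, 0, 0.3]]}}

```text
time_s: 9.4
tcp_pos: [0.5056, -0.1254, 0.0465]
tool_rot: [0.643, 0.766, -0.0, -0.001]
contact_force: [0.7, -0.5, -0.4]
grip_width: 0.0298
finger_force: 0.0
```

```bash
python3 st.py .4838 -0.0125 .03 100
```

```text
9.4 [ 0.5056 -0.1254  0.0465] yaw 99.97 F [ 0.7446 -0.4555 -0.3731] w 0.02984601800159527 z [-0.0012  0.0004 -1.    ]
cm [11.4968 -0.1953  1.6574] rz -0.030880827083862528
```

{"op": "move_arm", "data": {"increments": [[4, 0, 0, 0, 0, 0, 0.3], [8, 0, 0, 0, 0, 0, 0.3], [11.4, 0, 0, 0, 0, 0, 0.3], [11.4, 0, 0, 0, 0, 0, 0.3], [11.4, 0, 1.0, 0, 0, 0, 0.3], [11.4, 0, 1.8, 0, 0, 0, 0.3], [11.4, 0, 1.8, 0, 0, 0, 0.3]]}}

```text
time_s: 10.1
tcp_pos: [0.4859, -0.014, 0.0268]
tool_rot: [0.643, 0.765, -0.0, -0.001]
contact_force: [0.3, -1.7, 0.0]
grip_width: 0.0298
finger_force: 0.0
```

```bash
python3 st.py .4838 -0.0125 .0166 100; python3 - <<'E'
from h import *
from station import imaging
c=imaging.capture("side");cv2.imwrite("pics/s4.png",cv2.resize(c["img"][100:220,300:450],None,fx=4,fy=4,interpolation=cv2.INTER_CUBIC))
E
```

```text
10.1 [ 0.4859 -0.014   0.0268] yaw 99.89 F [ 0.2888 -1.6667  0.0424] w 0.029849776083749658 z [-0.0017  0.0002 -1.    ]
cm [ 0.1877 -0.1787  1.0194] rz -0.10659676436404197
```

View pics/s4.png

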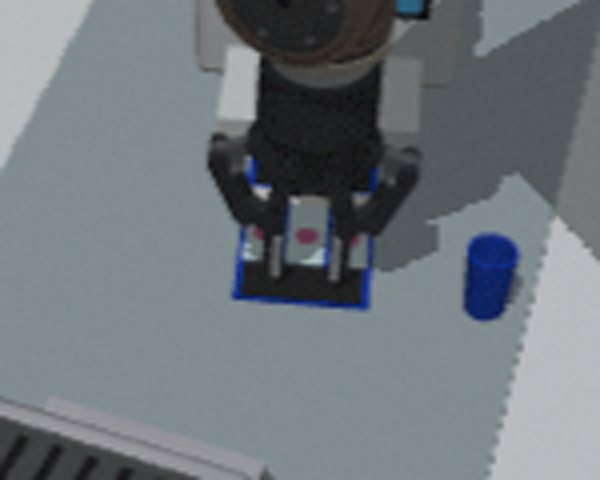

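The fingers stand over the back pad, which spans about (240–370, 265–305) in the crop. I'll lower them carefully.

{"op": "move_arm", "data": {"increments": [[0.2, 0, 0.3, 0, 0, 0, 0.3], [0.2, 0, 0.6, 0, 0, 0, 0.3], [0.2, 0, 0.8, 0, 0, 0, 0.3], [0.2, 0, 0.9, 0, 0, 0, 0.3], [0.2, 0, 0.9, 0, 0, 0, 0.3]]}}

```text
time_s: 10.65
tcp_pos: [0.4859, -0.0113, 0.0189]
tool_rot: [0.643, 0.766, -0.0, -0.0]
contact_force: [-0.5, 1.2, -1.0]
grip_width: 0.03
finger_force: 0.0
```

{"op": "move_arm", "data": {"increments": [[0, 0, 0.1, 0, 0, 0, 0.3], [0, 0, 0.2, 0, 0, 0, 0.3], [0, 0, 0.24, 0, 0, 0, 0.3], [0, 0, 0.24, 0, 0, 0, 0.3], [0, 0, 0.24, 0, 0, 0, 0.3]]}}

```text
time_s: 11.15
tcp_pos: [0.4859, -0.0113, 0.0166]
tool_rot: [0.643, 0.766, -0.0, 0.0]
contact_force: [-0.4, 0.8, 0.3]
grip_width: 0.0301
finger_force: 0.6
```

{"op": "move_arm", "data": {"increments": [[0, 0, 0.03, 0, 0, 0, 0.3], [0, 0, 0.06, 0, 0, 0, 0.3], [0, 0, 0.06, 0, 0, 0, 0.3]]}}

```text
time_s: 11.45
tcp_pos: [0.4859, -0.0113, 0.0166]
tool_rot: [0.643, 0.766, 0.0, 0.0]
contact_force: [-2.5, 0.8, 12.4]
grip_width: 0.0298
finger_force: 5.7
```

{"op": "move_arm", "data": {"increments": [[-0.2, 0, 0, 0, 0, 0, 0.3], [-0.7, 0, 0, 0, 0, 0, 0.3], [-1.2, 0, 0, 0, 0, 0, 0.3], [-1.7, 0, 0, 0, 0, 0, 0.3], [-2.2, 0, 0, 0, 0, 0, 0.3], [-2.7, 0, 0, 0, 0, 0, 0.3], [-3.2, 0, 0, 0, 0, 0, 0.3], [-3.5, 0, 0, 0, 0, 0, 0.3]]}}

```text
time_s: 12.25
tcp_pos: [0.4924, -0.046, 0.0166]
tool_rot: [0.643, 0.766, 0.0, 0.001]
contact_force: [0.0, 2.3, 10.1]
grip_width: 0.03
finger_force: 5.0
```

```bash
python3 st.py .4987 -0.0829 .0166 100
```

```text
12.25 [ 0.4924 -0.046   0.0166] yaw 99.96 F [ 0.0261  2.3491 10.0743] w 0.029952919123603938 z [ 0.0013 -0.0003 -1.    ]
cm [-3.7422 -0.0135 -0.0003] rz -0.04219682438265693
```

{"op": "move_arm", "data": {"increments": [[-0.2, 0, 0.01, 0, 0, 0, 0.3], [-0.5, 0, 0.01, 0, 0, 0, 0.3], [-0.8, 0, 0.01, 0, 0, 0, 0.3], [-1.1, 0, 0.01, 0, 0, 0, 0.3], [-1.4, 0, 0.01, 0, 0, 0, 0.3], [-1.6, 0, 0.01, 0, 0, 0, 0.3]]}}

```text
time_s: 12.85
tcp_pos: [0.4952, -0.0617, 0.0166]
tool_rot: [0.643, 0.766, 0.0, 0.001]
contact_force: [0.3, 2.4, 11.6]
grip_width: 0.0298
finger_force: 5.7
```

Steady so far. Next comes the sledge: small steps while I watch the push force.

{"op": "move_arm", "data": {"increments": [[-0.15, 0, 0, 0, 0, 0, 0.3], [-0.3, 0, 0, 0, 0, 0, 0.3], [-0.45, 0, 0, 0, 0, 0, 0.3], [-0.6, 0, 0, 0, 0, 0, 0.3], [-0.7, 0, 0, 0, 0, 0, 0.3]]}}

```text
time_s: 13.35
tcp_pos: [0.4962, -0.0683, 0.0166]
tool_rot: [0.643, 0.766, 0.0, 0.0]
contact_force: [0.1, 7.5, 12.3]
grip_width: 0.03
finger_force: 6.2
```

{"op": "move_arm", "data": {"increments": [[-0.1, 0, 0, 0, 0, 0, 0.3], [-0.25, 0, 0, 0, 0, 0, 0.3], [-0.4, 0, 0, 0, 0, 0, 0.3], [-0.5, 0, 0, 0, 0, 0, 0.3], [-0.5, 0, 0, 0, 0, 0, 0.3]]}}

```text
time_s: 13.85
tcp_pos: [0.4969, -0.073, 0.0166]
tool_rot: [0.643, 0.766, 0.0, 0.0]
contact_force: [-0.2, 6.4, 12.1]
grip_width: 0.0303
finger_force: 6.1
```

```bash
python3 st.py .4987 -0.0829 .0166 100; python3 - <<'E'
from h import *
from station import imaging
c=imaging.capture("side");np.savez("pics/side5.npz",**c);cv2.imwrite("pics/s5.png",cv2.resize(c["img"][100:220,300:450],None,fx=4,fy=4,interpolation=cv2.INTER_CUBIC))
E
```

```text
13.85 [ 0.4969 -0.073   0.0166] yaw 99.96 F [-0.2143  6.3751 12.0769] w 0.03031209879268017 z [ 0.0007  0.0001 -1.    ]
cm [-1.0074  0.0029 -0.004 ] rz -0.036153830043573976
```

View pics/s5.png

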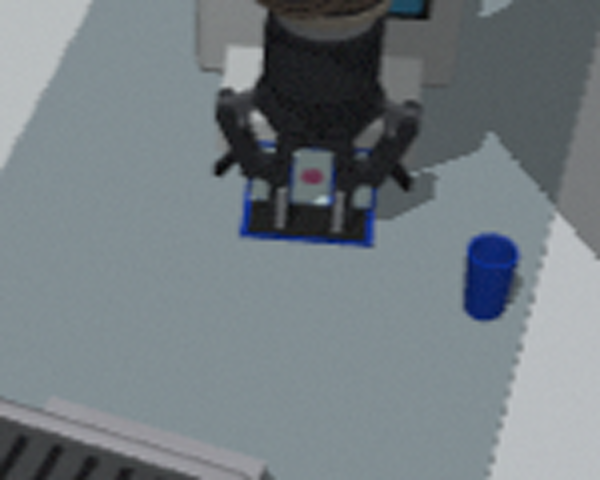

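The carrier is well seated in the slot and square to it, with the back pad at crop (308,220). The sledge is being pushed back, so I'll continue to the stop.

{"op": "move_arm", "data": {"increments": [[-0.1, 0, 0, 0, 0, 0, 0.3], [-0.2, 0, 0, 0, 0, 0, 0.3], [-0.3, 0, 0, 0, 0, 0, 0.3], [-0.4, 0, 0, 0, 0, 0, 0.3], [-0.5, 0, 0, 0, 0, 0, 0.3], [-0.5, 0, 0, 0, 0, 0, 0.3]]}}

```text
time_s: 14.5
tcp_pos: [0.4978, -0.0778, 0.0166]
tool_rot: [0.643, 0.766, 0.0, 0.0]
contact_force: [-0.9, 6.3, 12.8]
grip_width: 0.0296
finger_force: 6.1
```

{"op": "move_arm", "data": {"increments": [[-0.1, 0, 0, 0, 0, 0, 0.3], [-0.2, 0, 0, 0, 0, 0, 0.3], [-0.25, 0, 0, 0, 0, 0, 0.3], [-0.25, 0, 0, 0, 0, 0, 0.3]]}}

```text
time_s: 14.9
tcp_pos: [0.4982, -0.0803, 0.0166]
tool_rot: [0.643, 0.766, 0.0, 0.0]
contact_force: [-0.2, 5.6, 13.1]
grip_width: 0.03
finger_force: 6.1
```

{"op": "move_arm", "data": {"increments": [[-0.1, 0, 0, 0, 0, 0, 0.3], [-0.2, 0, 0, 0, 0, 0, 0.3], [-0.2, 0, 0, 0, 0, 0, 0.3]]}}

```text
time_s: 15.2
tcp_pos: [0.4986, -0.0822, 0.0166]
tool_rot: [0.643, 0.766, 0.0, 0.0]
contact_force: [-0.1, 7.0, 12.1]
grip_width: 0.0306
finger_force: 6.2
```

{"op": "move_arm", "data": {"increments": [[-0.1, 0, 0, 0, 0, 0, 0.3], [-0.2, 0, 0, 0, 0, 0, 0.3], [-0.2, 0, 0, 0, 0, 0, 0.3]]}}

```text
time_s: 15.5
tcp_pos: [0.4986, -0.0837, 0.0166]
tool_rot: [0.643, 0.766, 0.0, -0.0]
contact_force: [-0.3, 10.5, 14.0]
grip_width: 0.0295
finger_force: 6.8
```

The push force jumped to 10.5 N and the TCP is lagging its command, at the expected home position. That's the hard stop, so I'll lift off and check.

{"op": "move_arm", "data": {"increments": [[0.05, 0, -0.05, 0, 0, 0, 0.3], [0.05, 0, -0.5, 0, 0, 0, 0.3], [0.05, 0, -3, 0, 0, 0, 0.3], [0.05, 0, -8, 0, 0, 0, 0.3], [0.05, 0, -13, 0, 0, 0, 0.3], [5, 0, -18, 0, 0, 0, 0.3], [10, 0, -20, 0, 0, 0, 0.3], [10, 0, -20, 0, 0, 0, 0.3]]}}

```text
time_s: 16.3
tcp_pos: [0.481, 0.0158, 0.2185]
tool_rot: [0.643, 0.766, 0.001, 0.001]
contact_force: [-0.2, 0.2, 0.1]
grip_width: 0.0299
finger_force: 0.0
```

{"op": "move_arm", "data": {"increments": [[5, 0, 0, 0, 0, 0, 0.3], [10, 0, 0, 0, 0, 0, 0.3], [15, 0, 0, 0, 0, 0, 0.3], [18, 0, 0, 0, 0, 0, 0.3], [18, 0, 0, 0, 0, 0, 0.3], [18, 0, 0, 0, 0, 0, 0.3]]}}

```text
time_s: 16.9
tcp_pos: [0.4501, 0.1913, 0.2159]
tool_rot: [0.642, 0.766, -0.0, 0.0]
contact_force: [0.0, -0.8, 0.6]
grip_width: 0.0296
finger_force: 0.0
```

```bash
python3 - <<'E'
from h import *
from station import imaging
for n in("top","side"):
    c=imaging.capture(n);np.savez(f"pics/{n}6.npz",**c)
    i=c["img"][200:300,380:480] if n=="top" else c["img"][90:190,320:420]
    cv2.imwrite(f"pics/{n}6.png",i)
a=cv2.imread("pics/top6.png");b=cv2.imread("pics/side6.png")
cv2.imwrite("pics/both6.png",cv2.resize(np.hstack([a,b]),None,fx=4,fy=4,interpolation=cv2.INTER_CUBIC))
E
```

```text
(no output)
```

View pics/both6.png

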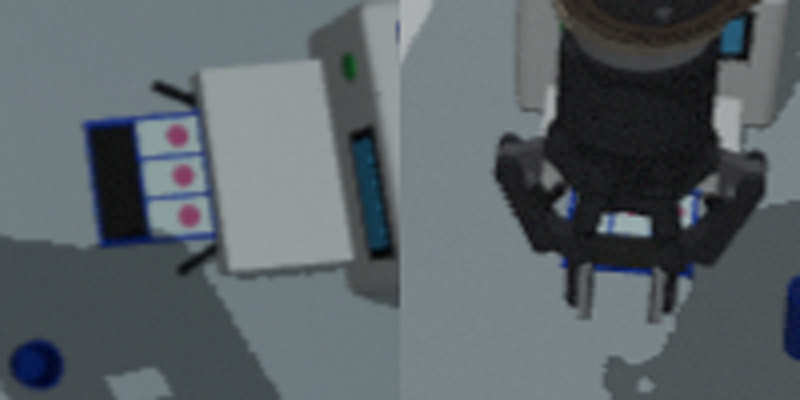

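The top view shows the carrier in the reader. Its back corners are at crop (85,122) and (101,246), and the roof's front edge runs (197,70)–(224,273). I'll measure the depth.

```bash
python3 - <<'E'
from h import *
from bp import meas
c=dict(np.load("pics/top6.npz"));f=lambda a:(np.array(a,float)+.5)/4-.5+[380,200]
b=ray(c,f([[85,122],[101,246]]),.007)[:,:2];r=ray(c,f([[197,70],[224,273]]),.034)[:,:2]
e=r[1]-r[0];e/=np.hypot(*e);n=np.array([-e[1],e[0]]);n*=np.sign(n@(b.mean(0)-r.mean(0)))
d=b.mean(0)-r.mean(0);print("back edge out",d@n,"(home .080) lat",d@e,"ang",np.degrees(np.arctan2(*(b[1]-b[0])))-np.degrees(np.arctan2(*e)))
p=meas(c,(400,225,418,265));d=p-r.mean(0);print("pad out",d@n,"(home .062) lat",d@e,r.mean(0))
E
```

```text
back edge out 0.0764589206367336 (home .080) lat 0.0006332837782435727 ang -0.7035962012845829
pad ctr (496.6500549316406, -88.82731628417969) (78.07630157470703, 30.642986297607422) in dir -80.55813
pad out 0.056682340819190546 (home .062) lat 0.004615279985745557 [ 0.5099667  -0.14411615]
```

```bash
python3 -c "
from station import job;print(job.job_done())"
```

```text
the job is handed in; nothing more can be done
None
```

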